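Screw the battery hatch of the kitchen scale shut

ROBOT

A 7-joint arm with a two-finger parallel gripper is mounted at the origin on a cart in front of the work surface, level with it; the furniture and walls round the work are solid. World frame = base frame: x ahead of the robot, y to its left, z up, the work surface at z = 0. Lengths are in m, angles in degrees, forces in N, time in s.
With the tool pointing down it reaches from about 0.35 to 0.9 m from the base axis. Payload 7.2 kg.
Tool frame: the origin (TCP) lies at the very end of the fingers, on their centre line; the grasp point (between the pads) lies 19 mm behind it (robot.tcp_to_grasp is the distance from the TCP to the grasp point, in m); z points along the fingers, y is the line along which they close (so a half turn about z gives the same grasp; the last joint's range is limited). The gripper opens to 88 mm and grips with 3 to 60 N. Pads are 20 mm wide; open, the fingers measure 115 mm over their backs; the gripper's body (75 mm by 178 mm) begins 61 mm behind the grasp point.
Start: joints at [-79.996, 23.554, -0.728, 91.456, 0.321, 64.991, -4.71], TCP at [0.15, 0.607, 0.223] pointing down, gripper open.
Joint ranges: [-169.25, 169.25], [-16.82, 113.86], [-84.01, 82.57], [7.8, 145.47], [-59.2, 239.2], [7.22, 106.19], [-163.78, 163.78]. Speed limits (degrees/s): [136.94, 136.94, 172.46, 172.46, 180, 180, 180].

INTERFACE

Orientations are given as a 3x3 rotation matrix whose columns are the frame's x, y, z axes.
In Python, from plant import robot, sensors, cams, ticket gives the robot as it stands. Calls block until the motion is done:
- robot.goto(position, orientation): joint-space move of the TCP to a pose.
- robot.line_to(position, attitude=None, max_speed=0.15, force_limit=None): straight line of the TCP; attitude=None keeps the orientation; max_speed is the mean speed in m/s. With force_limit (N) it stops when the force on the tool has changed by that much, and returns True; else False.
- robot.set_joints(angles): joint-space move.
- robot.command_gripper(opening, effort=None): opening from 0.0 (shut) to 1.0 (fully open); effort is the grip in N (None keeps the last); returns when the fingers have stopped.
- robot.dwell(seconds).
- robot.solve_ik(position, orientation): joint angles nearest the present ones, or None.
- sensors.observe(): the state.
- cams.grab_frame(name): name is "scene" or "side" or "wrist"; returns a dict with "image" (480x640x3 uint8, blue, green, red), "range_z" (480x640 float32, m along the optical axis (not along the pixel's ray), 0 where there is no reading), "vfov" (degrees; the focal length in pixels is half the picture's height over the tangent of half this angle, whatever the lens; pixels are square), "cx", "cy" (the principal point, pixels), "xyz" and "attitude" of the camera in the world; the wrist camera has in their place "mount" (4x4, takes a point from camera to tool coordinates, whose origin is the TCP and whose axes are the flange's). Camera axes: x right, y down, z forward; pixel columns grow to the right and rows downward; lengths in m; the calibration is good to about 2 mm. A picture is of the moment at which its call begins: read the wrist's pose just before it.
A pose or a line that the arm cannot do raises robot.MotionError and nothing moves.
- ticket.close_job(): hands the job in; it is judged then, once.
Trained networks look in a picture, given as the dict that the camera call returned (one of the last four; its "shot" number tells which), for a name from the list of things; names that differ only in an ending like _2 or _b are one class to them, and where a whole thing is asked for, a point or a joint stands for the part that bears it (a point fixed in the world has none). Each returns a list of dicts, best first, with "confidence" (0 to 1); they miss things now and then, are a little off and sometimes report something else, mostly with a low value. They report only what shows in the picture. A call takes as long as a camera call. They do not tell look-alikes from the thing itself.
- cams.outline_of(thing, picture): "region" (480x640 bool, what is visible of it).
- cams.tip_of(thing, picture): "location" ([x, y, z] in m, in world coordinates, good to about 4 mm: a listed point, or the origin of a listed thing).
The state is a dict: "time_s": time; "q": joint angles; "qd": joint speeds; "effort": joint torques, N m; "eef_pos": TCP position; "ee_rot": TCP orientation; "force": force on the tool from outside, world axes, zero at the start; "moment": the same for the moment, N m; "grip_width": opening from 0.0 (shut) to 1.0 (fully open); "gripper_force": force on a finger pad.
Only numpy, scipy, OpenCV 4.12 (cv2) and the standard library are available. Lean on these libraries where they do the work, as an engineer would, in place of code of your own. Each camera call takes 0.05 s, during which the arm holds its last target. There are 200 camera calls.

TASK

The kitchen scale lies underside up with new batteries in and its battery hatch standing open. Swing the hatch shut, then take the flat-bladed screwdriver from the wooden tool stand and, with its blade in the slot, drive the hatch screw clockwise until it is fully home, flush with the hatch. Stand the screwdriver back upright in the tool stand and leave everything else as it was.

Things in the scene. Friction and masses are not known exactly. Their poses are not given: they have to be found in the camera images.
- scale: Kitchen scale lying fixed on its weighing plate, underside up: grey slab 172 x 132 mm (x, y), upper face 28 mm above the origin, four rubber feet 3.5 mm high, 20 mm wide, at x +-70, y +-50 mm. Origin: centre of its footprint on the worktop. Mid-face is a battery pocket 62 x 50 mm, 16 mm deep, closed by the hatch, which is hinged on the pocket's +x side.
- hatch (a joint): Battery hatch, grey plate 60 mm (hinge to free edge) x 49 x 4 mm that carries the screw. Angle, rad: 0 = shut, level with the scale's upper face; grows as the free edge swings up and over towards the scale's +x; 1.57 = upright; stop at 1.9. The stiff hinge stays where it is left and does not spring back; moving it takes about 0.5 to 1 N at the free edge.
- hatch_hinge (a point): Point on the hinge axis, mid-width, level with the scale's upper face, 31 mm from the scale's origin along the scale's +x. The axis runs along the scale's y. The hatch lies from here towards the point's own -x; its outer face is the point's z = 0.
- hatch_edge (a point): Middle of the hatch's free edge, on the outer face, 60.5 mm from the hinge axis. Shut, it lies 29.5 mm from the scale's origin along the scale's -x.
- slot_screw: Captive hatch screw, steel head 22 mm wide, 45 mm from the hinge axis, mid-width of the hatch. Origin: middle of the slot's mouth, level with the head's top; x along the slot, z out of the head. Slot closed at both ends: mouth 17 x 8.5 mm, tapering in the first 2.5 mm to 12.6 x 4.2 mm, floor 5.5 mm below the mouth. The head's top stands (3.2 - screw_turn) x 0.95 mm proud of the hatch.
- screw_turn (a joint): How far the screw is driven, rad, clockwise seen from above: 0 = fully out, 3.2 = home at a hard stop, head flush; there its tongue locks the hatch. Each rad sinks it 0.95 mm, so the blade must follow it down. Turning takes 0.05 to 0.06 N m; pushing alone does not turn it. The slot is alike after half a turn: the blade may be lifted out, turned back half a turn and reseated.
- flat_driver: Flat-bladed screwdriver, 116 mm, 90 g, blade down in the stand. Origin: middle of the tip; z up to the handle; x along the blade's width. Blade 10 mm wide, 2.2 mm thick at the tip, 4 mm 9 mm up; shaft 8 mm. Oval wooden handle 46 (27 mm wide shoulder) to 116 mm above the tip, 32 mm wide along x, 24 mm between two flats facing +-y: pinch these about 84 mm above the tip. Same after half a turn.
- cross_driver: The other screwdriver in the stand, not needed: cross tip, slender round waisted handle 18 to 25 mm thick, 124 mm long; origin at its tip. It must stay standing in its hole.
- tool_stand: Fixed wooden block 112 x 46 mm (x, y; 120 x 54 mm at the foot), 50 mm high, origin in the centre of its underside. Two holes 17 mm wide at x = +30 and -30 mm, y = 0, with one screwdriver each (either one in either hole). A stored screwdriver rests with its handle's shoulder on the block's top, its tip 4 mm above the worktop.
- lime: Loose lime, about 60 x 48 x 48 mm, a bystander behind the scale.
- garlic: Loose garlic bulb, about 50 mm, a bystander behind the scale.
- spice_jar: Loose spice jar, 41 mm wide, 105 mm high, a bystander behind the scale on the left.
- lemon: Loose lemon, about 71 x 53 x 51 mm, a bystander at the front right.
Mind the look-alikes: they are no part of the job. What is shaped like the flat_driver but pink is not meant.

How it is judged (in metres and radians):
On the way, in this order (a step that is already met when the one before it is completed fails the run):
1. the hatch is shut (value of joint hatch below 0.06 rad and value of joint screw_turn below 1.3 rad), for 0.2 s.
2. the screwdriver's blade is turning the screw of the shut hatch (value of joint hatch below 0.06 rad and contact force between flat_driver and slot_screw above 1 N and value of joint screw_turn above 1.6 rad), for 0.04 s.
3. the screw is home, driven by the screwdriver (value of joint hatch below 0.06 rad and contact force between flat_driver and slot_screw above 1 N and value of joint screw_turn above 3 rad), for 0.04 s.
At the end, for the whole second after the job is handed in: Hatch shut (within 0.06 rad), screw home (screw_turn above 3.0 rad, head within 0.2 mm of flush), and both screwdrivers standing upright (within 0.12 rad) and at rest in holes of the tool stand, shoulders down on its top (within 4 mm) (value of joint hatch below 0.06 rad and value of joint screw_turn above 3 rad and z of flat_driver in the frame of tool_stand between 0 and 0.008 m and x of flat_driver in the frame of tool_stand between -0.042 and 0.042 m and y of flat_driver in the frame of tool_stand between -0.012 and 0.012 m and angle between each of flat_driver, cross_driver's own z axis and vertical below 0.12 rad and linear speed of each of flat_driver, cross_driver below 0.02 m/s and z of cross_driver in the frame of tool_stand between 0 and 0.008 m and x of cross_driver in the frame of tool_stand between -0.042 and 0.042 m and y of cross_driver in the frame of tool_stand between -0.012 and 0.012 m); the robot touches nothing.
It fails at once if the lime is moved more than 30 mm (distance of lime from where it was at the start of the episode above 0.03 m).
It fails at once if the garlic is moved more than 30 mm (distance of garlic from where it was at the start of the episode above 0.03 m).
It fails at once if the spice jar is moved more than 30 mm (distance of spice_jar from where it was at the start of the episode above 0.03 m).
It fails at once if the lemon is moved more than 30 mm (distance of lemon from where it was at the start of the episode above 0.03 m).
It also fails if it takes over 72 s, if anything falls off the work surface, if the arm or the gripper's body presses on something with over 40 N, if the wrist force passes 120 N, or if a joint passes its speed limit or range.

## Working session

There is one attempt and no reset: what is moved stays moved. The work goes in short steps, each a Python script; the robot and the scene stay as the last script left them, time stands still between calls to the robot, and variables do not carry over. Pictures are saved under pics/ and viewed, at most 10 in all, crops included, and the job is handed in when it is done.

```bash
ls; mkdir -p pics; cat > h.py <<'E'
import numpy as np, cv2
from plant import robot, sensors, cams, ticket
def pose(f, st=None):
    if "mount" in f:
        T=np.eye(4); T[:3,:3]=np.array(st["ee_rot"]); T[:3,3]=st["eef_pos"]
        return T@np.array(f["mount"])
    T=np.eye(4); T[:3,:3]=np.array(f["attitude"]); T[:3,3]=f["xyz"]; return T
def cloud(f,T):
    fl=240/np.tan(np.radians(f["vfov"])/2); z=f["range_z"]
    v,u=np.mgrid[:480,:640]
    p=np.stack([(u-f["cx"])*z/fl,(v-f["cy"])*z/fl,z],-1)
    w=p@T[:3,:3].T+T[:3,3]; w[z<=0]=np.nan; return w
def grab(n):
    st=sensors.observe(); f=cams.grab_frame(n); return f,cloud(f,pose(f,st))
def R(yaw):  # tool down, y axis (closing) at yaw+90
    c,s=np.cos(yaw),np.sin(yaw)
    return np.array([[c,s,0],[s,-c,0],[0,0,-1.]])
E
cat > a.py <<'E'
from h import *
st=sensors.observe(); print(st["time_s"], st["grip_width"], np.round(st["ee_rot"],2))
for n in ["scene","side"]:
    f,w=grab(n); cv2.imwrite(f"pics/{n}0.png",f["image"]); np.savez(f"{n}0.npz",w=w,im=f["image"])
    print(n,np.round(f["xyz"],3),f["vfov"])
    for t in ["scale","hatch_hinge","hatch_edge","slot_screw","flat_driver","cross_driver","tool_stand"]:
        print(t,[(round(d["confidence"],2),np.round(d["location"],3).tolist()) for d in cams.tip_of(t,f)[:3]])
    for t in ["hatch","flat_driver","cross_driver","slot_screw","lemon","lime","garlic","spice_jar"]:
        for d in cams.outline_of(t,f)[:2]:
            m=d["region"]; v,u=np.nonzero(m); print(t,round(d["confidence"],2),"px",int(u.mean()),int(v.mean()),"xyz",np.round(np.nanmedian(w[m],0),3),"zmax",round(float(np.nanpercentile(w[m][:,2],98)),3))
print(sensors.observe()["time_s"])
E
python3 a.py
```

```text
pics
0.0 1.000270726879543 [[-0.97  0.24 -0.  ]
 [ 0.24  0.97 -0.  ]
 [-0.   -0.   -1.  ]]
scene [ 0.193 -0.618  0.514] 42.87215246829366
scale [(0.73, [0.517, 0.07, -0.001])]
hatch_hinge [(0.86, [0.552, 0.078, 0.03]), (0.48, [0.515, 0.07, -0.003])]
hatch_edge [(0.78, [0.541, 0.083, 0.088])]
slot_screw [(0.56, [0.546, 0.081, 0.073])]
flat_driver [(0.93, [0.594, -0.063, 0.002])]
cross_driver []
tool_stand [(0.8, [0.584, -0.169, 0.003])]
hatch 0.7 px 305 226 xyz [0.54  0.074 0.062] zmax 0.088
flat_driver 0.89 px 410 295 xyz [ 0.551 -0.17   0.093] zmax 0.12
flat_driver 0.75 px 390 255 xyz [ 0.586 -0.075  0.084] zmax 0.116
cross_driver 0.56 px 453 283 xyz [ 0.61  -0.174  0.09 ] zmax 0.127
lemon 0.78 px 315 366 xyz [ 0.426 -0.173  0.04 ] zmax 0.051
lime 0.96 px 363 222 xyz [0.646 0.084 0.034] zmax 0.047
garlic 0.57 px 378 236 xyz [0.644 0.043 0.028] zmax 0.049
spice_jar 0.95 px 339 186 xyz [0.646 0.16  0.062] zmax 0.106
spice_jar 0.66 px 315 366 xyz [ 0.426 -0.173  0.04 ] zmax 0.051
side [0.352 0.452 0.759] 57.61932242289391
scale [(0.79, [0.519, 0.074, 0.002])]
hatch_hinge [(0.56, [0.546
[... 160 characters left out ...]
, -0.161, 0.004]), (0.69, [0.584, -0.068, 0.014])]
cross_driver [(0.57, [0.614, -0.169, 0.008])]
tool_stand [(0.75, [0.585, -0.167, 0.002])]
hatch 0.72 px 308 268 xyz [0.538 0.083 0.075] zmax 0.09
flat_driver 0.71 px 347 169 xyz [ 0.553 -0.152  0.097] zmax 0.121
flat_driver 0.63 px 351 223 xyz [ 0.51  -0.079  0.022] zmax 0.027
cross_driver 0.82 px 323 160 xyz [ 0.613 -0.16   0.091] zmax 0.128
cross_driver 0.57 px 348 169 xyz [ 0.553 -0.152  0.098] zmax 0.121
lemon 0.91 px 399 207 xyz [ 0.432 -0.146  0.04 ] zmax 0.052
lime 0.53 px 252 262 xyz [0.651 0.1   0.043] zmax 0.05
garlic 0.56 px 262 242 xyz [0.659 0.045 0.033] zmax 0.047
spice_jar 0.32 px 330 279 xyz [0.496 0.067 0.028] zmax 0.079
1.6
```

View pics/scene0.png

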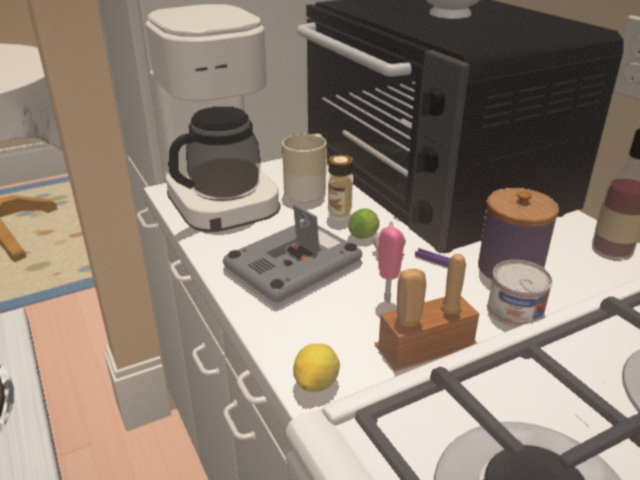

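View pics/side0.png

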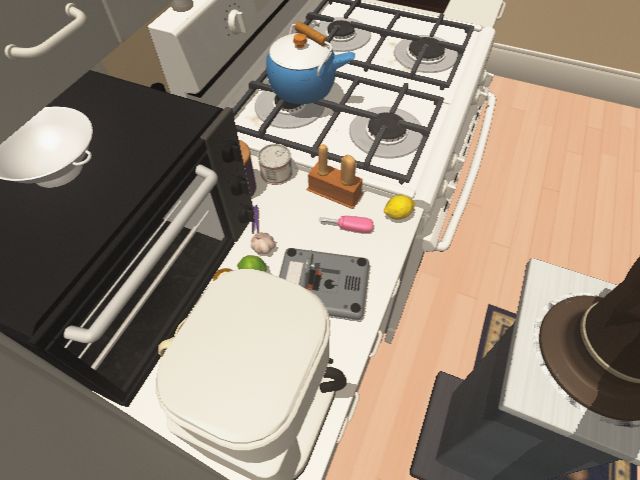

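Scene: the hatch stands up at (305,228) on the scale, the tan flat driver is at (410,297), the slim cross driver is at (455,283), and the pink look-alike is at (390,250). The coffee maker is on the left and the oven is behind. Next I'll check obstacle heights from both depth clouds.

```bash
cat > b.py <<'E'
from h import *
f,w=grab("scene"); s=np.load("side0.npz")["w"]
P=np.concatenate([w.reshape(-1,3),s.reshape(-1,3)]); P=P[np.isfinite(P).all(1)]
xs=np.arange(.25,.9,.05); ys=np.arange(.5,-.35,-.05)
print("      "+" ".join(f"{x:5.2f}" for x in xs))
for y in ys:
    r=[]
    for x in xs:
        m=(abs(P[:,0]-x)<.025)&(abs(P[:,1]-y)<.025); r.append(f"{np.percentile(P[m,2],98)*100:5.0f}" if m.sum()>3 else "  .  ")
    print(f"{y:5.2f} "," ".join(r))
d=[q for q in cams.outline_of("flat_driver",f)]
for q in d[:3]:
    m=q["region"]; print(q["confidence"],np.round(np.nanpercentile(w[m],[2,50,98],axis=0),3).tolist())
m=(w[...,0]>.42)&(w[...,0]<.62)&(w[...,1]<.17)&(w[...,1]>-.02)&(abs(w[...,2]-.0275)<.004)
c=w[m][:,:2].astype(np.float32); print(len(c),cv2.minAreaRect(c))
m=(s[...,0]>.42)&(s[...,0]<.62)&(s[...,1]<.17)&(s[...,1]>-.02)&(abs(s[...,2]-.0275)<.004)
c=s[m][:,:2].astype(np.float32); print(len(c),cv2.minAreaRect(c))
m=(w[...,0]>.5)&(w[...,0]<.68)&(w[...,1]<-.12)&(w[...,1]>-.22)&(abs(w[...,2]-.05)<.003)
c=w[m][:,:2].astype(np.float32); print(len(c),cv2.minAreaRect(c))
E
python3 b.py
```

```text
0.25  0.30  0.35  0.40  0.45  0.50  0.55  0.60  0.65  0.70  0.75  0.80  0.85
 0.50    .     -88   -88    31   -88   .     .     .     .     .     .     .     .  
 0.45    .     .     .      69    67    32    32    31    30    30    30   .     .  
 0.40    .     .     .      30    32    32    32     0     0    30    31    31    17
 0.35    .     .     .      32    32    32    32     0     5    30    31    31    31
 0.30    .     .     .      32    32    32    32    10    10    30    50    31    31
 0.25    -88   -88   -88    30    32    32    32    10    10    54    56    36    36
 0.20    -88   -88   -88     0     4     4     4     0    11    54    57    36    33
 0.15    -88   -88   -88     0     2     3     3     0    11    54    55    36    36
 0.10    -88   -88   -88     2     3     3     9     3     5    30    53    31    31
 0.05    -88   -88   -88     0     3     3     9     3     5    30    50    31    31
 0.00    -88   -88   -88     0     3     3     3     2     3    30    31    31    31
-0.05    -88   -88   -88     0     0     2     2     2     0    25    27    27    27
-0.
[... 210 characters left out ...]
   10    12     5     6     6     2     2
-0.25    -88   -17     1     2     3     3     5     3     3     3     3     5     3
-0.30    -88   -18     1     2     3     1     5     1     3     3     1     5     1
0.92 [[0.54, -0.177, 0.053], [0.55, -0.171, 0.093], [0.566, -0.155, 0.12]]
0.57 [[0.471, -0.11, -0.0], [0.505, -0.095, 0.02], [0.581, -0.055, 0.026]]
4122 ((0.5154939889907837, 0.06886578351259232), (0.16892823576927185, 0.12985442578792572), 14.371647834777832)
3106 ((0.5154328346252441, 0.07236194610595703), (0.1693679839372635, 0.12963040173053741), 13.983175277709961)
1627 ((0.5868217349052429, -0.16542105376720428), (0.049277059733867645, 0.11470361053943634), 84.25091552734375)
```

```bash
python3 - <<'E'
from h import *
w=np.load("scene0.npz")["w"]
for v,u in [(40,60),(40,110),(200,70),(200,130),(380,110),(60,150),(60,250)]: print(u,v,np.round(w[v,u],2))
s=np.load("side0.npz")["w"]; 
m=(abs(s[...,0]-.4)<.05)&(abs(s[...,1]-.45)<.05)&(s[...,2]>.4); print(np.argwhere(m)[:3],m.sum())
print(robot.solve_ik([.15,.607,.45],np.array(sensors.observe()["ee_rot"])))
print(robot.solve_ik([.45,.05,.42],R(np.radians(14))), robot.solve_ik([.45,.05,.42],R(np.radians(194))))
E
```

```text
60 40 [0.33 0.74 0.21]
110 40 [0.41 0.66 0.22]
70 200 [ 0.37  2.3  -0.89]
130 200 [ 0.4   0.74 -0.17]
110 380 [ 0.28  0.95 -0.89]
150 60 [0.43 0.44 0.23]
250 60 [0.53 0.23 0.27]
[[332   0]
 [332   1]
 [333   0]] 17090
[-80.79523265  18.71170836   0.35639618  68.79911393  -0.11497615
  92.48900367  -4.37016156]
[-57.97318073  -3.36927303  44.01386683  97.09570115   2.34817309
  85.33263852 -90.20002303] [-39.71751757  -1.72088201  26.80269553  96.35570321   0.77863917
  85.18083202  91.00935806]
```

```bash
python3 - <<'E'
from h import *
s=np.load("side0.npz")["w"]
m=(s[...,2]>.35); 
for x in np.arange(-.2,1.,.1):
    print(round(x,1),[ (lambda k: f"{s[k][:,2].max():.2f}" if k.any() else ".")(m&(abs(s[...,0]-x)<.05)&(abs(s[...,1]-y)<.05)) for y in np.arange(0,1.,.1)])
k=m&(abs(s[...,0]-.4)<.05)&(abs(s[...,1]-.45)<.05); a=np.argwhere(k); print(a.min(0),a.max(0))
for v,u in [(332,0),(400,60),(470,10),(400,300),(470,300),(300,400),(450,400)]: print(u,v,np.round(s[v,u],3))
E
```

```text
-0.2 ['.', '.', '.', '.', '.', '.', '.', '.', '.', '.']
-0.1 ['.', '.', '.', '.', '.', '.', '.', '.', '.', '.']
0.0 ['.', '.', '.', '.', '.', '.', '.', '.', '.', '.']
0.1 ['.', '.', '.', '.', '.', '.', '.', '.', '.', '.']
0.2 ['.', '.', '.', '.', '.', '.', '.', '.', '.', '.']
0.3 ['.', '.', '.', '.', '.', '.', '.', '.', '.', '.']
0.4 ['.', '.', '.', '.', '0.69', '0.69', '.', '.', '.', '.']
0.5 ['.', '.', '.', '.', '.', '.', '.', '.', '.', '.']
0.6 ['.', '.', '.', '.', '.', '.', '.', '.', '.', '.']
0.7 ['0.50', '0.54', '0.58', '0.54', '.', '.', '.', '.', '.', '.']
0.8 ['.', '0.36', '0.36', '0.36', '.', '.', '.', '.', '.', '.']
0.9 ['.', '0.37', '0.36', '0.36', '.', '.', '.', '.', '.', '.']
[332   0] [479 229]
0 332 [0.431 0.445 0.67 ]
60 400 [0.41  0.451 0.668]
10 470 [0.411 0.465 0.666]
300 400 [0.419 0.354 0.306]
300 470 [0.417 0.387 0.036]
400 300 [ 0.375 -0.212 -0.467]
400 450 [ 0.211  0.111 -0.888]
```

```bash
python3 - <<'E'
from h import *
robot.line_to([.11,.42,.42],max_speed=.25)
q=np.array(sensors.observe()["q"]); print(q.round(1)); q[0]=-2
robot.set_joints(q)
s=sensors.observe(); print(s["time_s"],np.round(s["eef_pos"],3),np.round(s["ee_rot"],2),np.round(s["force"],1))
for yaw in (14,-166): print(yaw,robot.solve_ik([.47,.03,.40],R(np.radians(yaw))))
f=cams.grab_frame("wrist"); print(np.round(f["mount"],3).tolist(),f["vfov"])
E
```

```text
[-80.   -1.9  -1.6  96.9  -0.1  85.1  -5.6]
4.925 [ 0.434 -0.019  0.419] [[ 0.03  1.   -0.  ]
 [ 1.   -0.03  0.  ]
 [ 0.   -0.   -1.  ]] [ 0.4  0.3 -0.2]
14 [ -4.434148     2.39444703  -5.32526883  94.97640094   0.22400972
  82.63953048 -85.78349228]
-166 [-5.98540286  2.30762292 -3.70620966 95.06498728  0.15036717 82.63223582
 94.2921019 ]
[[-0.0, -0.954, -0.3, 0.083], [1.0, 0.0, -0.0, -0.001], [0.0, -0.3, 0.954, -0.162], [0.0, 0.0, 0.0, 1.0]] 61.131078239696116
```

View now.

```bash
cat > c.py <<'E'
from h import *
Rt=R(np.radians(-166))
robot.goto([.50,-.04,.30],Rt)
f,w=grab("wrist"); cv2.imwrite("pics/w1.png",f["image"]); np.savez("w1.npz",w=w,im=f["image"])
for t in ["scale","hatch_hinge","hatch_edge","slot_screw","flat_driver","cross_driver","tool_stand"]:
    print(t,[(round(d["confidence"],2),np.round(d["location"],3).tolist()) for d in cams.tip_of(t,f)[:3]])
def rect(x0,x1,y0,y1,z,t):
    m=(w[...,0]>x0)&(w[...,0]<x1)&(w[...,1]<y1)&(w[...,1]>y0)&(abs(w[...,2]-z)<t)
    c=w[m][:,:2].astype(np.float32); print(len(c),cv2.minAreaRect(c) if len(c) else "", np.median(w[m][:,2]) if len(c) else "")
rect(.42,.62,-.02,.17,.0275,.004)
rect(.5,.68,-.22,-.12,.05,.004)
for d in cams.outline_of("hatch",f)[:2]:
    m=d["region"]; p=w[m]; print("hatch",d["confidence"],np.nanpercentile(p,[2,50,98],axis=0).round(3).tolist())
for d in cams.outline_of("flat_driver",f)[:3]:
    m=d["region"]; p=w[m]; p=p[p[:,2]>.075]; print("drv",d["confidence"],cv2.minAreaRect(p[:,:2].astype(np.float32)) if len(p) else "", m.sum())
print(sensors.observe()["time_s"],sensors.observe()["q"])
E
python3 c.py
```

```text
scale [(0.75, [0.514, 0.07, 0.006])]
hatch_hinge [(0.6, [0.546, 0.077, 0.03])]
hatch_edge [(0.59, [0.542, 0.077, 0.088])]
slot_screw [(0.6, [0.545, 0.08, 0.075])]
flat_driver [(0.72, [0.586, -0.071, 0.017]), (0.58, [0.557, -0.162, 0.004]), (0.22, [0.614, -0.168, 0.005])]
cross_driver [(0.64, [0.616, -0.168, 0.005]), (0.31, [0.548, 0.076, 0.03])]
tool_stand [(0.77, [0.585, -0.166, -0.001]), (0.7, [0.538, 0.077, 0.086])]
12568 ((0.5150184631347656, 0.07052773982286453), (0.16738030314445496, 0.12931261956691742), 13.969194412231445) 0.028002321135895902
2557 ((0.5858390927314758, -0.16516046226024628), (0.04669039696455002, 0.1128125861287117), 84.68811798095703) 0.04997341282326706
hatch 0.77 [[0.531, 0.053, 0.033], [0.539, 0.074, 0.074], [0.546, 0.096, 0.089]]
drv 0.96 ((0.5552584528923035, -0.1612929254770279), (0.022995630279183388, 0.03120305947959423), 67.6382064819336) 1363
drv 0.88  2018
7.1333 [-1.76110613e-02  7.96218426e+00 -1.05844350e+00  1.01839368e+02
  1.57335040e-01  7.01954250e+01  1.02874829e+02]
```

View pics/w1.png

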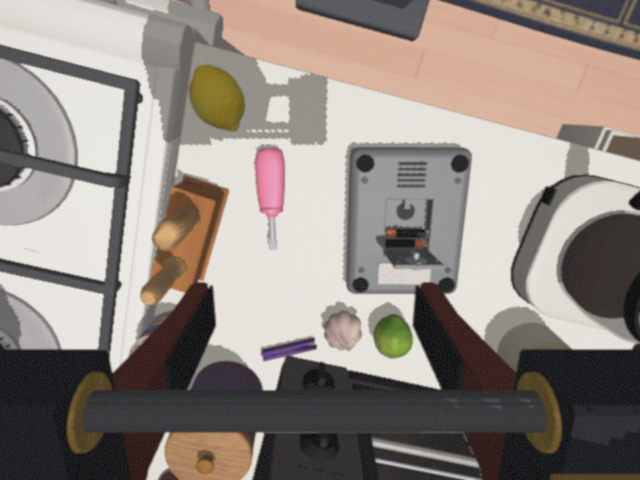

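The wrist view is clear: the flat driver is at (180,225), the cross driver at (160,280), the scale at (410,215) and the hatch at (412,258). The positions agree across cameras, so I'll shut the hatch now.

```bash
cat > d.py <<'E'
from h import *
ya=np.radians(14.0); C=np.array([.5152,.0706]); ex=np.array([np.cos(ya),np.sin(ya)])
Rt=R(ya-np.pi)
def P(s,z): return [*(C+ex*s),z]
robot.command_gripper(0.0,20)
robot.goto(P(.071,.16),Rt)
robot.line_to(P(.071,.058),max_speed=.15)
print(np.round(sensors.observe()["force"],1))
a=.010; r=.03
for th in [1.45,1.2,.95,.7,.5,.3,.15]:
    hit=robot.line_to(P(.031-r*np.cos(th)+a,.028+r*np.sin(th)+.0005),max_speed=.08,force_limit=20)
    s=sensors.observe(); print(th,hit,np.round(s["force"],1),np.round(s["eef_pos"],4))
    if hit: break
else:
    hit=robot.line_to(P(.031-r+a,.0265),max_speed=.03,force_limit=8)
    s=sensors.observe(); print(hit,np.round(s["force"],1),np.round(s["eef_pos"],4))
    robot.line_to(P(.031-r+a,.12),max_speed=.2)
    robot.goto([.43,.03,.20],Rt); robot.command_gripper(1.0)
    f,w=grab("wrist"); cv2.imwrite("pics/w2.png",f["image"]); np.savez("w2.npz",w=w,im=f["image"])
    for t in ["scale","hatch_hinge","hatch_edge","slot_screw"]:
        print(t,[(round(d["confidence"],2),np.round(d["location"],4).tolist()) for d in cams.tip_of(t,f)[:3]])
print(sensors.observe()["time_s"])
E
python3 d.py
```

```text
[-0.6 -0.6  1. ]
1.45 False [ 0.1  1.1 -1. ] [0.5519 0.0797 0.0588]
1.2 False [-0.6 -0.5  0.4] [0.5444 0.0779 0.0564]
0.95 False [ 0.  -0.5  0.7] [0.5376 0.0762 0.0526]
0.7 False [-0.5  0.1  1. ] [0.5321 0.0748 0.0475]
0.5 False [ 0.5  0.4 -0.8] [0.5289 0.074  0.0425]
0.3 False [0.  0.4 0.3] [0.5267 0.0735 0.0369]
0.15 False [0.4 0.5 0.3] [0.5259 0.0733 0.0327]
True [-0.8 -0.2  8.2] [0.5263 0.0733 0.0283]
scale [(0.71, [0.5123, 0.0711, 0.0024])]
hatch_hinge [(0.87, [0.545, 0.0781, 0.0268])]
hatch_edge [(0.82, [0.4862, 0.0618, 0.0217])]
slot_screw [(0.87, [0.5021, 0.0709, 0.0344])]
15.2917
```

```bash
python3 - <<'E'
from h import *
d=np.load("w2.npz"); w=d["w"]; im=d["im"]
ya=np.radians(14); C=np.array([.5152,.0706]); ex=np.array([np.cos(ya),np.sin(ya)]); ey=np.array([-ex[1],ex[0]])
l=(w[...,:2]-C); lx=l@ex; ly=l@ey
for x in np.arange(-.06,.06,.006):
    m=(abs(lx-x)<.003)&(abs(abs(ly)-.017)<.005); print(round(x,3), np.round(np.nanmedian(w[m][:,2])*1000,1),end=" | ")
m=(w[...,2]>.0293)&(w[...,2]<.036)&(abs(lx+.014)<.02)&(abs(ly)<.02)
print("\nhead",m.sum(),np.nanmean(lx[m]),np.nanmean(ly[m]),np.nanmean(w[m],0),cv2.minEnclosingCircle(w[m][:,:2].astype(np.float32)))
v,u=np.nonzero((abs(lx)<.09)&(abs(ly)<.07)); print(u.min(),u.max(),v.min(),v.max())
v0,v1,u0,u1=v.min(),v.max(),u.min(),u.max(); cv2.imwrite("pics/w2c.png",cv2.resize(im[v0:v1,u0:u1],None,fx=2.2,fy=2.2,interpolation=3)[:600,:800])
E
```

```text
-0.06 28.2 | -0.054 28.0 | -0.048 28.3 | -0.042 28.2 | -0.036 28.1 | -0.03 27.8 | -0.024 28.4 | -0.018 28.0 | -0.012 28.0 | -0.006 27.9 | -0.0 28.2 | 0.006 28.1 | 0.012 27.9 | 0.018 28.0 | 0.024 28.0 | 0.03 30.5 | 0.036 28.5 | 0.042 28.2 | 0.048 28.5 | 0.054 28.6 | 
head 413 -0.014735752412257238 0.00023486599385207953 [0.50084514 0.06726299 0.03051402] ((0.4995035231113434, 0.06767548620700836), 0.02575043961405754)
127 500 139 479
```

View pics/w2c.png

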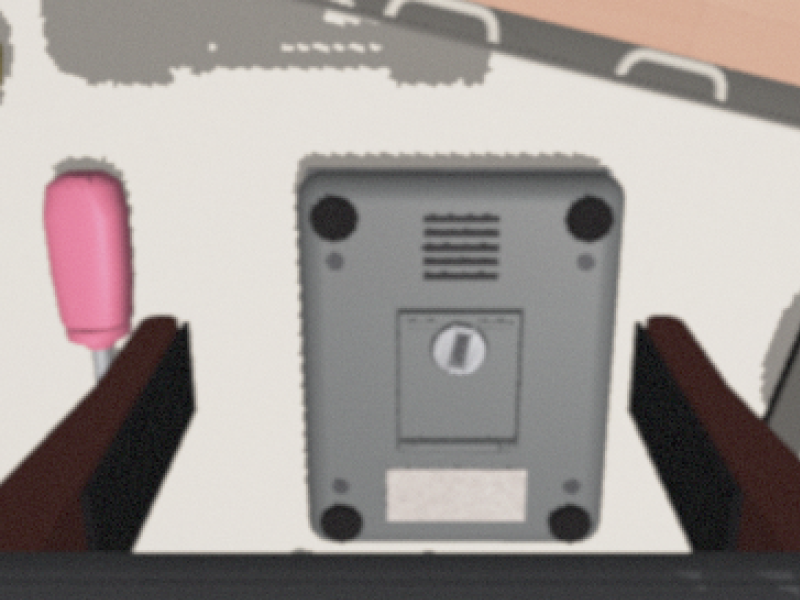

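Picture: the hatch is shut flush, and the screw's slot is a dark bar at about (461,350) in the crop. I'll measure the slot and the driver handle from close range.

```bash
cat > e.py <<'E'
from h import *
Rt=R(np.radians(14-180))
def flat(f,st,z,c,n=240,half=.02):
    T=np.linalg.inv(pose(f,st)); fl=240/np.tan(np.radians(f["vfov"])/2)
    g=np.linspace(-half,half,n); X,Y=np.meshgrid(c[0]+g,c[1]-g)   # right=+x, up=+y
    p=np.stack([X,Y,np.full_like(X,z)],-1)@T[:3,:3].T+T[:3,3]
    return cv2.remap(f["image"],(p[...,0]/p[...,2]*fl+f["cx"]).astype(np.float32),(p[...,1]/p[...,2]*fl+f["cy"]).astype(np.float32),1)
if __name__=="__main__":
    c=(.5013,.0672)
    robot.goto([*c,.12],Rt)
    st=sensors.observe(); f=cams.grab_frame("wrist"); w=cloud(f,pose(f,st))
    print([(d["confidence"],np.round(d["location"],4)) for d in cams.tip_of("slot_screw",f)[:2]])
    I=flat(f,st,.031,c)
    m=(np.hypot(w[...,0]-c[0],w[...,1]-c[1])<.009); print("head z",np.nanpercentile(w[m][:,2],[5,30,60,90]).round(4))
    robot.goto([.4,-.05,.25],Rt)
    d=(.5555,-.162); Rd=R(np.radians(-22-180))
    robot.goto([*d,.22],Rd)
    st=sensors.observe(); f=cams.grab_frame("wrist"); w=cloud(f,pose(f,st))
    J=flat(f,st,.115,d,half=.05)
    for k in cams.outline_of("flat_driver",f)[:3]:
        p=w[k["region"]]
        for z0,z1 in [(.075,.13),(.08,.095),(.095,.11),(.11,.13)]:
            q=p[(p[:,2]>z0)&(p[:,2]<z1)]
            if len(q)>20: print("drv",round(k["confidence"],2),(z0,z1),len(q),cv2.minAreaRect(q[:,:2].astype(np.float32)))
    print([(d["confidence"],np.round(d["location"],4)) for d in cams.tip_of("flat_driver",f)[:2]])
    m=(w[...,0]>.5)&(w[...,0]<.68)&(w[...,1]<-.12)&(w[...,1]>-.22)&(abs(w[...,2]-.05)<.004)
    print(cv2.minAreaRect(w[m][:,:2].astype(np.float32)))
    cv2.imwrite("pics/close.png",cv2.resize(np.hstack([I,J]),None,fx=1.6,fy=1.6)); np.savez("e.npz",I=I,J=J,w=w,im=f["image"])
    g=cv2.cvtColor(I,cv2.COLOR_BGR2GRAY); Y,X=np.mgrid[:240,:240]; rad=np.hypot(X-120,Y-120)*.04/240
    k=((g<np.median(g[rad<.01])*.7)&(rad<.0105)).astype(np.uint8); n,l,s,ce=cv2.connectedComponentsWithStats(k); i=1+np.argmax(s[1:,4]); yy,xx=np.nonzero(l==i)
    print("slot",cv2.minAreaRect(np.stack([c[0]+(xx-120)*.04/240,c[1]-(yy-120)*.04/240],-1).astype(np.float32)),s[i])
    print(sensors.observe()["time_s"],sensors.observe()["q"])
E
python3 e.py
```

```text
[(0.63, array([0.501 , 0.0715, 0.0296]))]
head z [0.0249 0.029  0.0305 0.0314]
drv 0.93 (0.075, 0.13) 1605 ((0.5551257133483887, -0.16159190237522125), (0.0233027171343565, 0.03127172216773033), 69.2717514038086)
drv 0.93 (0.08, 0.095) 121 ((0.5442712903022766, -0.1574935019016266), (0.02269846573472023, 0.007908418774604797), 69.8055191040039)
drv 0.93 (0.095, 0.11) 220 ((0.5497190356254578, -0.15723872184753418), (0.02604716084897518, 0.01768319495022297), 46.53154373168945)
drv 0.93 (0.11, 0.13) 1237 ((0.5553723573684692, -0.16215583682060242), (0.02222137711942196, 0.03039904311299324), 68.58019256591797)
[(0.93, array([ 0.5553, -0.1657,  0.0027])), (0.76, array([ 0.5826, -0.0667,  0.0184]))]
((0.5857996940612793, -0.16518138349056244), (0.04609159752726555, 0.11254029721021652), 84.67176055908203)
slot ((0.5013647079467773, 0.06806798279285431), (0.013720497488975525, 0.005139235407114029), 3.2704734802246094) [  79   98   83   32 2388]
17.6917 [ 9.90890765 19.00739083  1.85880658 98.51916944 -0.71985901 62.46401618
 80.15863047]
```

View pics/close.png

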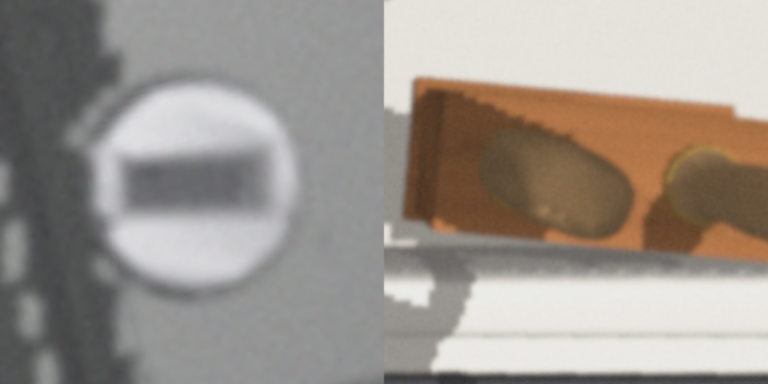

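Left: the slot is at about 3° in world, with the head centre about (.5018,.0677). Right: the oval flat-driver handle lies at about -21° at (.5553,-.162). Grasping next.

```bash
cat > g.py <<'E'
from h import *
d=(.5555,-.1621); Rd=R(np.radians(-21))
robot.command_gripper(.65)
robot.goto([*d,.20],Rd); print(sensors.observe()["q"].__repr__())
robot.line_to([*d,.069],max_speed=.12,force_limit=15)
s=sensors.observe(); print(np.round(s["eef_pos"],4),np.round(s["force"],1))
robot.command_gripper(0.0,45)
s=sensors.observe(); print("grip",s["grip_width"]*88,s["gripper_force"],np.round(s["force"],1))
robot.line_to([*d,.225],max_speed=.15)
s=sensors.observe(); print("grip",s["grip_width"]*88,s["gripper_force"],np.round(s["force"],1))
f,w=grab("scene"); cv2.imwrite("pics/s2.png",f["image"])
print([(k["confidence"],np.round(k["location"],4)) for k in cams.tip_of("flat_driver",f)[:2]])
f,w=grab("wrist"); cv2.imwrite("pics/w3.png",f["image"]); np.savez("w3.npz",w=w,im=f["image"],M=f["mount"])
print([(k["confidence"],np.round(k["location"],4)) for k in cams.tip_of("flat_driver",f)[:2]])
print(sensors.observe()["time_s"],np.round(sensors.observe()["q"],1), robot.solve_ik([.5017,.0677,.12],R(np.radians(3.3))))
E
python3 g.py
```

```text
array([-15.91735687,  22.76905015,  36.48501254, 101.51596477,
       -15.29889223,  60.7314053 , -84.97552389])
[ 0.556  -0.1623  0.0697] [-0.9  0.6  0.4]
grip 24.033252318421585 44.33068871498108 [-0.7  0.6  1.9]
grip 24.0854909189246 44.33316171169281 [ 0.5  0.8 -0.8]
[(0.97, array([ 0.5606, -0.1638,  0.1589])), (0.96, array([ 0.5872, -0.0701,  0.0161]))]
[(0.6, array([ 0.5517, -0.1631,  0.1558]))]
24.0417 [-16.6  21.4  37.3  99.9 -14.2  63.6 -85.9] [-35.37854922  20.26940308  27.59810647 115.55876943 -12.67140471
  47.02392726 -87.24259044]
```

```bash
cat > i.py <<'E'
from h import *
c=[.5017,.0677]
robot.goto([*c,.16],R(np.radians(3.3)))
robot.line_to([*c,.108],max_speed=.1)
s=sensors.observe(); print(np.round(s["eef_pos"],4),np.round(s["ee_rot"],3),np.round(s["force"],1),np.round(s["moment"],2),s["grip_width"]*88)
f,w=grab("wrist"); cv2.imwrite("pics/w4.png",f["image"]); a=f["image"]
f,w=grab("scene"); print([(k["confidence"],np.round(k["location"],4)) for k in cams.tip_of("flat_driver",f)[:2]],[(k["confidence"],np.round(k["location"],4)) for k in cams.tip_of("slot_screw",f)[:2]])
T=np.linalg.inv(pose(f)); fl=240/np.tan(np.radians(f["vfov"])/2); p=T[:3,:3]@np.array([*c,.04])+T[:3,3]; u,v=int(p[0]/p[2]*fl+f["cx"]),int(p[1]/p[2]*fl+f["cy"])
b=f["image"][v-50:v+50,u-40:u+40]; cv2.imwrite("pics/two.png",np.hstack([cv2.resize(a[140:440,170:470],(440,440),interpolation=3),cv2.resize(b,(352,440),interpolation=3)]))
print(sensors.observe()["time_s"],u,v)
E
python3 i.py
```

```text
[0.5021 0.0672 0.1083] [[ 0.998  0.057  0.   ]
 [ 0.057 -0.998 -0.   ]
 [ 0.     0.    -1.   ]] [-0.1  0.   0.1] [-0.05  0.17  0.05] 24.17653888054341
[(0.81, array([ 0.5863, -0.066 ,  0.0166])), (0.78, array([0.5041, 0.0684, 0.0459]))] [(0.65, array([0.5043, 0.0727, 0.0313]))]
25.875 284 247
```

View pics/two.png

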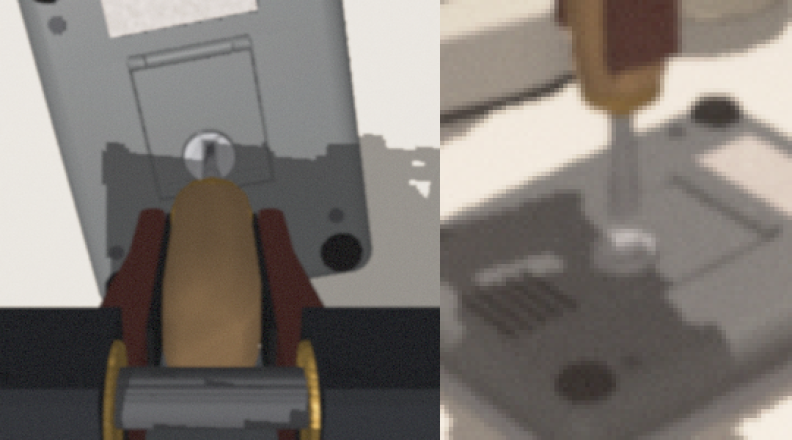

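The blade hangs over the screw, with its shaft just above the slot in both crops. Inserting.

```bash
cat > j.py <<'E'
from h import *
c=[.5017,.0677]
hit=robot.line_to([*c,.086],max_speed=.03,force_limit=5)
s=sensors.observe(); print(hit,np.round(s["eef_pos"],4),np.round(s["force"],1),np.round(s["moment"],2),s["time_s"])
E
python3 j.py
```

```text
True [0.5018 0.0678 0.089 ] [-2.4  0.6 10.1] [-0.07  0.7  -0.02] 26.4917
```

```bash
cat > k.py <<'E'
from h import *
import sys
c=[.5017,.0677]; y0=3.3; a,b,st=map(float,sys.argv[1:4])
x=a
while x<=b:
    robot.line_to([*c,.0885-.00095*np.radians(x)],attitude=R(np.radians(y0-x)))
    s=sensors.observe(); print(x,np.round(s["eef_pos"],4),"yaw",round(float(np.degrees(np.arctan2(s["ee_rot"][1][0],s["ee_rot"][0][0]))),1),np.round(s["force"],1),np.round(s["moment"],2),round(s["grip_width"]*88,2),"q7",round(float(s["q"][6]),1),round(s["time_s"],2))
    if abs(s["moment"][2])>.6: break
    x+=st
E
python3 k.py 10 40 15
```

```text
10.0 [0.5023 0.0679 0.0889] yaw -6.7 [-1.6 -0.3 10.2] [0.05 0.69 0.06] 24.04 q7 -93.9 26.82
25.0 [0.5024 0.0681 0.0887] yaw -21.7 [-1.8  0.6 10.5] [0.24 0.62 0.03] 23.73 q7 -106.4 27.23
40.0 [0.5025 0.0682 0.0885] yaw -36.7 [-1.8  0.3 11. ] [0.34 0.58 0.04] 24.11 q7 -118.8 27.63
```

J7 winds the other way than I assumed and would reach its limit. I'll lift, turn back half a turn, reseat and continue.

```bash
cat > l.py <<'E'
from h import *
c=[.502,.0679]
robot.line_to([*c,.110],max_speed=.1)
s=sensors.observe(); print(np.round(s["eef_pos"],4),s["grip_width"]*88)
q=robot.solve_ik([*c,.110],R(np.radians(143.3))); print(np.round(q,1),np.round(s["q"],1))
if q is not None and abs(q[6]-75)<40 and abs(q[2])<60:
    robot.goto([*c,.110],R(np.radians(143.3)))
    hit=robot.line_to([*c,.085],max_speed=.03,force_limit=5)
    s=sensors.observe(); print(hit,np.round(s["eef_pos"],4),np.round(s["force"],1),np.round(s["moment"],2),s["time_s"])
E
python3 l.py
```

```text
[0.5021 0.068  0.1099] 23.973161076402903
[ -9.6  20.   -4.4 114.4   2.1  45.7  38.1] [ -43.3   23.1   38.2  116.5  -19.5   46.7 -120.4]
True [0.5023 0.068  0.0887] [-1.4 -0.4  7.8] [-0.13  0.41  0.04] 31.0417
```

```bash
sed -e 's/y0=3.3/y0=183.3/' -e 's/c=\[.*\];/c=[.502,.0679];/;s/\.0885-\.00095\*np.radians(x)/.0884-.00095*np.radians(x-40)/;s/>.6/>.45/' k.py > k2.py; sed -i 's/^c=.*y0/c=[.502,.0679]; y0/' k2.py; cat k2.py | sed -n 3,6p; python3 k2.py 55 200 15
```

```text
c=[.502,.0679]; y0=183.3; a,b,st=map(float,sys.argv[1:4])
x=a
while x<=b:
    robot.line_to([*c,.0884-.00095*np.radians(x-40)],attitude=R(np.radians(y0-x)))
55.0 [0.5023 0.0681 0.0886] yaw 128.3 [-1.1 -0.3  7.9] [-0.11  0.49  0.07] 23.87 q7 24.7 31.45
70.0 [0.5023 0.0682 0.0883] yaw 113.3 [-2.1  0.4  6.5] [-0.07  0.48  0.06] 24.32 q7 11.5 31.86
85.0 [0.5024 0.0682 0.0881] yaw 98.3 [-2.  -0.   7.6] [-0.02  0.49  0.06] 24.16 q7 -1.6 32.27
100.0 [0.5024 0.0683 0.0879] yaw 83.3 [-2.3  0.3  6. ] [0.06 0.46 0.04] 23.98 q7 -14.7 32.67
115.0 [0.5025 0.0684 0.0876] yaw 68.3 [-1.2 -0.4  7.1] [0.11 0.46 0.06] 24.04 q7 -27.8 33.08
130.0 [0.5026 0.0684 0.0874] yaw 53.3 [-1.3  0.5  6.7] [0.09 0.42 0.06] 24.34 q7 -40.7 33.49
145.0 [0.5027 0.0684 0.0872] yaw 38.3 [-0.4  1.1  7.3] [0.21 0.33 0.02] 24.09 q7 -53.6 33.9
160.0 [0.5028 0.0684 0.0869] yaw 23.3 [-0.7  0.4  7.7] [0.13 0.3  0.02] 24.19 q7 -66.4 34.31
175.0 [0.5029 0.0684 0.0867] yaw 8.3 [ 1.1 -0.5  7.1] [ 0.15  0.25 -0.  ] 23.99 q7 -79.0 34.72
190.0 [0.5029 0.0683 0.0864] yaw -6.7 [-0.4  0.9  6.1] [0.22 0.21 0.05] 23.89 q7 -91.5 35.12
```

```bash
sed -i 's/>.45/>.22/' k2.py; python3 k2.py 195 225 5
```

```text
195.0 [0.5029 0.0684 0.0864] yaw -11.7 [-0.4  0.9  7.7] [0.2  0.27 0.04] 24.0 q7 -95.7 35.38
200.0 [0.5032 0.0685 0.0864] yaw -16.7 [-0.3  1.2  7.3] [0.35 0.11 0.15] 24.08 q7 -99.8 35.62
205.0 [0.5036 0.0685 0.0865] yaw -21.7 [1.6 0.9 7.9] [ 0.36 -0.1   0.13] 23.42 q7 -103.9 35.88
210.0 [0.5036 0.0686 0.0864] yaw -26.7 [1.  1.6 7.2] [ 0.35 -0.09  0.23] 23.67 q7 -108.0 36.12
```

```bash
cat > m.py <<'E'
from h import *
c=[.5025,.0681]
robot.dwell(.15)
robot.line_to([*c,.0864],attitude=R(np.radians(-14)))
s=sensors.observe(); print(np.round(s["moment"],2),np.round(s["force"],1))
robot.line_to([*c,.125],max_speed=.1)
Rv=R(np.radians(-14)); robot.line_to([.42,.06,.17],max_speed=.25)
s=sensors.observe(); print(s["grip_width"]*88)
f,w=grab("wrist"); cv2.imwrite("pics/w5.png",f["image"])
ya=np.radians(14); C=np.array([.5152,.0706]); ex=np.array([np.cos(ya),np.sin(ya)]); ey=np.array([-ex[1],ex[0]])
l=(w[...,:2]-C); lx=l@ex; ly=l@ey; rr=np.hypot(lx+.014,ly)
for r0,r1 in [(0,.004),(.004,.007),(.007,.010),(.013,.018)]:
    z=w[(rr>=r0)&(rr<r1)][:,2]; print(r0,len(z),np.nanpercentile(z,[10,50,90]).round(4))
from e import flat
I=flat(f,s,.028,(.5016,.0672),half=.03); cv2.imwrite("pics/home.png",cv2.resize(np.hstack([I,cv2.resize(f["image"],(320,240))]),None,fx=1.4,fy=1.4))
T=s["ee_rot"]; print(np.round(s["eef_pos"],4),s["time_s"],np.round(s["q"],1))
print([(k["confidence"],np.round(k["location"],4)) for k in cams.tip_of("flat_driver",f)[:2]])
E
python3 m.py
```

```text
[ 0.37 -0.19  0.1 ] [1.7 1.3 5. ]
24.190881682697874
0 92 [0.0227 0.0237 0.0279]
0.004 213 [0.0232 0.0278 0.0295]
0.007 337 [0.0273 0.0286 0.0297]
0.013 990 [0.0275 0.0288 0.03  ]
[0.42   0.0606 0.17  ] 37.7083 [ -50.6    7.6   39.8  123.4   -6.4   50.9 -110.9]
[(0.79, array([0.4217, 0.0587, 0.1022]))]
```

View pics/home.png

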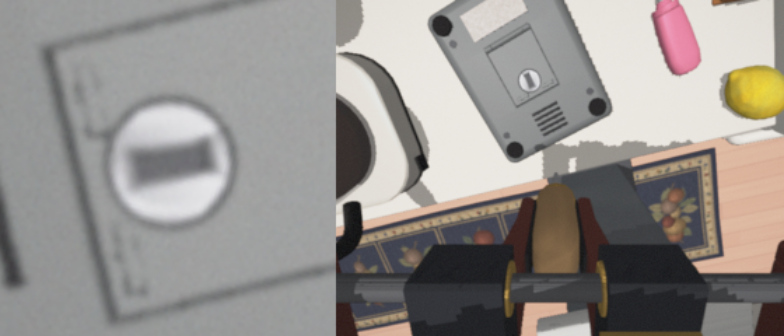

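The screw is flush (head .0286 against hatch .0288) and the hatch is shut. Now I'll return the driver to its hole.

```bash
cat > n.py <<'E'
from h import *
d=(.5557,-.1623); Rd=R(np.radians(-21))
robot.line_to([.42,.04,.225],max_speed=.2)
robot.goto([*d,.225],Rd)
robot.line_to([*d,.135],max_speed=.15)
hit=robot.line_to([*d,.064],max_speed=.06,force_limit=5)
s=sensors.observe(); print(hit,np.round(s["eef_pos"],4),np.round(s["force"],1),np.round(s["moment"],2),s["time_s"])
E
python3 n.py
```

```text
True [ 0.5553 -0.1622  0.069 ] [-1.7  0.8  6.8] [0.1  0.3  0.02] 40.9667
```

Stopped at TCP z = .069, which is where I grasped it, so the shoulder is down. Releasing and checking.

```bash
cat > o.py <<'E'
from h import *
d=(.5555,-.1622)
robot.command_gripper(.65)
robot.dwell(.3)
robot.line_to([*d,.25],max_speed=.15)
robot.goto([.42,-.03,.30],R(np.radians(-21)))
robot.dwell(.5)
f,w=grab("scene"); cv2.imwrite("pics/s9.png",cv2.resize(f["image"][150:400,200:520],None,fx=2,fy=2))
for t in ["flat_driver","cross_driver","tool_stand"]: print(t,[(round(k["confidence"],2),np.round(k["location"],4).tolist()) for k in cams.tip_of(t,f)[:3]])
for t in ["flat_driver","cross_driver","lemon","lime","garlic","spice_jar"]:
    for k in cams.outline_of(t,f)[:2]:
        m=k["region"]; print(t,round(k["confidence"],2),np.round(np.nanmedian(w[m],0),3),round(float(np.nanpercentile(w[m][:,2],98)),3))
print(sensors.observe()["time_s"],np.round(sensors.observe()["force"],1))
E
python3 o.py
```

```text
flat_driver [(0.68, [0.5847, -0.0693, 0.0142])]
cross_driver [(0.58, [0.5851, -0.1694, -0.0001])]
tool_stand [(0.65, [0.5851, -0.1687, 0.0033])]
flat_driver 0.73 [ 0.55  -0.171  0.093] 0.12
flat_driver 0.56 [ 0.505 -0.095  0.021] 0.026
cross_driver 0.65 [ 0.61  -0.174  0.091] 0.127
lemon 0.68 [ 0.426 -0.173  0.04 ] 0.051
lime 0.6 [0.647 0.085 0.033] 0.047
lime 0.36 [0.503 0.047 0.028] 0.032
garlic 0.81 [0.657 0.027 0.029] 0.047
spice_jar 0.7 [0.647 0.16  0.06 ] 0.106
45.2333 [-0.3  0.3  0.2]
```

View pics/s9.png

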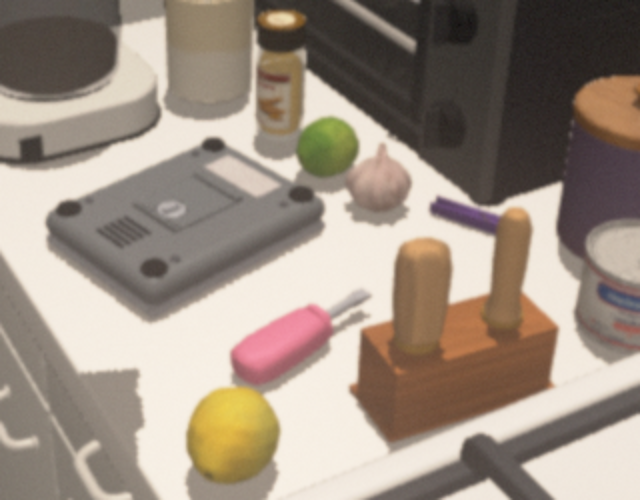

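Both drivers stand in their holes at (420,295) and (510,268), the hatch is shut and the bystanders are in place. Handing in.

```bash
python3 -c "
from h import *
print(ticket.close_job())"
```

```text
the job is handed in; nothing more can be done
None
```

I shut the hatch, drove the screw home and flush with the hatch, stood the flat driver back upright in the stand, and handed the job in at about 45 s of the 72 s allowed; no verdict came back.

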